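# Set the paper trimmer's stop to the marked notch

### The job

Get the paper trimmer ready for the next cut: with a fingertip, push the red-sided paper stop along its rail until it drops into the notch marked by the green tab, and leave it seated there. Don't run it on past that notch, don't pinch or lift the stop, and leave the desk things around it alone.

Things in the scene. Friction and masses are not known exactly. Their poses are not given: they have to be found in the camera images.
- trimmer: Paper trimmer, fixed: grey board 280 (x) x 400 (y) x 20 mm high, turned by up to 0.25 rad. Origin: centre of its underside, on the counter. Its x axis points away from the robot; its y axis (to the robot's left at zero yaw) is the direction of the rail. A black strip (top 24 mm high, x = +26 to +56 mm) carries the coloured tabs.
- rail_mid (a point): Middle of the top of the aluminium rail, at trimmer x = -30, y = 0, 34 mm above the counter. The rail is 26 mm wide and runs along trimmer y from -145 to +145 mm, with four notches (14 mm gaps) at y = -100, -50, +50 and +100 mm.
- cutter (a point): Top of the orange cutter head, 77 mm above the counter, on the fixed cutter bar (52 mm high) along the board's left edge at trimmer y = +178 mm.
- carriage (a joint): Place of the stop's middle along the rail, trimmer y in m, -0.125 to +0.125; starts within 0.02 of 0. The green notch may be nearer or farther on either side, so another may have to be passed. Sliding takes 1 to 3 N; within about 3 mm of a notch the stop pulls itself in: the push falls to nothing, then rises sharply; pushing it out again takes about 6 to 12 N.
- plunger (a joint): Height in m of the stop's sprung ball plunger, whose brass pin (7 mm across) shows in the middle of the stop's top: about 0 (within 1 mm) when dropped into a notch, about 0.0024 when it rides on the plain rail. Its spring presses the ball down with about 6 N.
- stop (a joint): Lift of the whole stop off its carriage in m: 0 in use; a spring and its weight (together some 10 N) hold it down.
- pointer (a point): White pointer on the far (+x) end of the stop, in line with the stop's middle plane: 54 mm beyond the rail's centre line along trimmer x and 36 mm above the counter. The stop is seated when this is level with the middle of the green tab along trimmer y.
- plate_left: Red upright push plate, the stop's left (+y) side face: 100 mm along trimmer x, 38 high, 4 thick, centred over the rail. Origin: middle of its lower edge, 36 mm above the counter, 10 mm to +y of the stop's middle; outer face 2 mm further out. The stop is 24 mm thick in all along y, its top 74 mm above the counter. Axes as the trimmer's.
- plate_right: The same plate on the stop's right (-y) side: origin 10 mm to the -y side of the stop's middle, outer face 2 mm further out.
- tab_green: Green marker tab, fixed, 26 (x) x 14 (y) x 6 mm high, on the black strip 71 mm beyond the rail's centre line. Origin: centre of its underside, 24 mm above the counter. Its middle along trimmer y is that of the notch it marks. Axes as the trimmer's.
- tab_yellow: Yellow tab like the green one, marking another notch.
- tab_blue: Blue tab like the green one, marking another notch.
- tab_white: White tab like the green one, marking another notch.
- stapler: Loose blue and black stapler, 130 x 36 x 47 mm high, on the counter to the right of the trimmer. Origin: centre of its underside. To be left alone.
- glue_stick: Loose upright glue stick, 29 mm across, 75 mm high, white with an orange cap, on the far part of the board. Origin: centre of its underside. To be left alone.
- stamp: Loose upright dark wooden hand stamp, 40 mm across, 70 mm high, on the far part of the board. Origin: centre of its underside. To be left alone.
- clip_box: Loose clear open box of paper clips, 75 x 55 x 30 mm high, on the counter to the left of the trimmer. Origin: centre of its underside. To be left alone.

How it is judged (in metres and radians):
At the end, for the whole second after the job is handed in: The stop rests, its plunger dropped (under 1.3 mm), not lifted (under 3 mm), in the notch of the green tab, its pointer within 3 mm of the tab's middle along the rail (y of pointer in the frame of tab_green between -0.003 and 0.003 m and value of joint plunger below 0.0013 m and value of joint stop below 0.003 m and velocity of joint carriage between -0.005 and 0.005 m/s); the robot touches nothing.
It fails at once if the stop was run more than 15 mm past the green notch ((y of tab_green in the frame of trimmer above 0 m and y of pointer in the frame of tab_green above 0.015 m) or (y of tab_green in the frame of trimmer below 0 m and y of pointer in the frame of tab_green below -0.015 m)).
It fails at once if the stop was lifted (more than 10 mm) (value of joint stop above 0.01 m).
It fails at once if the stop was pinched: fingers on both its sides at once (contact force between the fingers and plate_left above 0.5 N and contact force between the fingers and plate_right above 0.5 N).
It fails at once if a desk thing (stapler, glue stick, stamp or clip box) was moved by more than 15 mm or knocked over (distance of any of stapler, glue_stick, stamp, clip_box from where it was at the start of the episode above 0.015 m or angle between any of stapler, glue_stick, stamp, clip_box's own z axis and vertical above 0.3 rad).
It also fails if it takes over 40 s, if anything falls off the work surface, if the arm or the gripper's body presses on something with over 40 N, if the wrist force passes 120 N, or if a joint passes its speed limit or range.

### The arm

A 7-joint arm with a two-finger parallel gripper is mounted at the origin on the work surface. World frame = base frame: x ahead of the robot, y to its left, z up, the work surface at z = 0. Lengths are in mm, angles in rad, forces in N, time in s.
With the tool pointing down it reaches from about 425 to 1025 mm from the base axis. Payload 9.4 kg.
Tool frame: the origin (TCP) lies midway between the tips of the shut fingers; the grasp point (between the pads) lies 19 mm behind it; z points along the fingers, y is the line along which they close (so a half turn about z gives the same grasp; the last joint's range is limited). The gripper opens to 93 mm and grips with 3 to 60 N. Pads are 15 mm wide; open, the fingers measure 128 mm over their backs; the gripper's body (75 mm by 188 mm) begins 65 mm behind the grasp point.
Start: joints at [-1.329, 0.599, -0.003, 1.599, 0.002, 0.943, -0.08], TCP at [227.24, 688.466, 193.018] pointing down, gripper open.
Joint ranges: [-2.57, 2.57], [-0.35, 1.97], [-1.29, 1.29], [0.11, 2.56], [-1.05, 4.19], [0.11, 1.86], [-2.63, 2.63]. Speed limits (rad/s): [2.22, 2.22, 3.01, 3.01, 3.14, 3.14, 3.14].

### API

Orientations are given as a unit quaternion [w, x, y, z].
In Python, from bench import status, grab_frame, camera_info, env gives the robot as it stands. The module is installed in compiled form; this text tells all that it offers.
- The arm moves only by the shell command python3 -m inch 'ROWS' [FORCE]. ROWS is JSON, a list of rows, each an object with "delta_rot": the turn, a rotation vector about the tool's x, y, z in rad, a list of three; "slide": the shift along the tool's x, y, z in m, a list of three; "hand": the finger opening in m, from 0 to 0.093. In form: [{"delta_rot": [wx, wy, wz], "slide": [dx, dy, dz], "hand": hand}, ...]. A call has 1 to 10 rows; each row shifts and turns the commanded pose from where the row before left it, along the tool's axes as they then stand; what a row does not reach is not made up. A row lasts 1/10 s, in which the tool goes at most 50 mm and 8.59 degrees, less where a joint would pass 70% of its speed; a pose out of reach is approached as far as the arm can. A call with a gripper value outside its range is refused whole. The fingers move at their own pace and stop on an object; FORCE is the grip in N (left out, the last holds). Time passes only in rows, so rows that do not move let the fingers close. It gives the time, the measured TCP pose, the force, the opening and the grip force at its end, in the units of the state.
- status.get_obs(): the state, without advancing time (a new reading comes with each control period).
- grab_frame(name): name is "scene" or "side" or "wrist"; returns (picture, depth): 400x640x3 uint8, red, green, blue; 400x640 float32, mm along the optical axis (not along the pixel's ray), 0 where there is no reading.
- camera_info(name): a dict with "fx", "fy", "cx", "cy" (pixels), "distortion" ([k1, k2, p1, p2, k3] as OpenCV has them; the pictures are not rectified), "R" (3x3) and "t" (3): a world point X has camera coordinates R X + t. Camera axes: x right, y down, z forward; pixel columns grow to the right and rows downward; lengths in mm; the calibration is good to about 2 mm. A picture is of the moment at which its call begins: read the wrist's pose just before it. camera_info takes no time and is no camera call; for the wrist camera it gives the pose at the moment of the call.
- env.job_done(): hands the job in; it is judged then, once.
The state is a dict: "time": time; "joint_positions": joint angles; "qvel": joint speeds; "joint_efforts": joint torques, N m; "eef_pos": TCP position; "eef_rot": TCP orientation; "contact_force": force on the tool from outside, world axes, zero at the start; "torque": the same for the moment, N m; "opening": opening from 0.0 (shut) to 1.0 (fully open); "gripper_force": force on a finger pad.
Only numpy, scipy, OpenCV 4.12 (cv2) and the standard library are available. Lean on these libraries where they do the work, as an engineer would, in place of code of your own. Each camera call takes 0.05 s, during which the arm holds its last target. There are 200 camera calls.

## Working session

There is one attempt and no reset: what is moved stays moved. The work goes in short steps, Python scripts to look and compute and a shell command to move; the robot and the scene stay as the last step left them, time stands still between calls to the robot, and variables do not carry over. Pictures are saved under pics/ and viewed, at most 10 in all, crops included, and the job is handed in when it is done.

```bash
mkdir -p pics; python3 - <<'E'
from bench import status, grab_frame, camera_info
import cv2,numpy as np
o=status.get_obs();print(o)
for n in("scene","side"):
    p,d=grab_frame(n);cv2.imwrite(f"pics/{n}0.png",p[:,:,::-1]);np.save(f"{n}0.npy",d);np.save(f"{n}0p.npy",p)
    c=camera_info(n);print(n,c)
E
```

```text
{'time': 0.0, 'joint_positions': array([-1.32870171,  0.60014236, -0.00256705,  1.6001764 ,  0.00179932,
        0.94289974, -0.07980242]), 'qvel': array([ 1.27205228e-03, -9.69610473e-04,  1.15949780e-03,  8.51789657e-05,
       -2.18550934e-03,  8.03893739e-04,  2.24534267e-05]), 'joint_efforts': array([-4.88656333e-04, -7.65063357e+01,  1.49804525e+00, -2.52357531e+01,
       -5.22038480e-02,  1.65059214e-02,  1.43053903e-04]), 'eef_pos': array([227.06318247, 687.93289898, 192.1306082 ]), 'eef_rot': array([-6.21993710e-05,  1.58685906e-01,  9.87328782e-01, -8.09386292e-04]), 'contact_force': array([-0.20636374, -0.95854162,  1.00406477]), 'torque': array([0.00650249, 0.03665386, 0.00452547]), 'gripper_force': 0.0, 'opening': 0.9988831492287966}
scene {'fx': 375.4205955015099, 'fy': 375.4205955015099, 'cx': 322.6436232763524, 'cy': 201.90002438219818, 'distortion': array([-0.06201538,  0.        ,  0.        ,  0.        ,  0.        ]), 'R': array([[-0.39279934,  0.91956631, -0.01031845],
       [ 0.63234471,  0.26192976, -0.72906308],
       [-0.66771914, -0.29290032, -0.68436873]]), 't': array([ 251.00784233, -356.55269541, 1475.50020382])}
side {'fx': 362.91564519388646, 'fy': 362.91564519388646, 'cx': 319.81501377697253, 'cy': 195.5721131063388, 'distortion': array([-0.06928961,  0.        ,  0.        ,  0.        ,  0.        ]), 'R': array([[-0.76030238, -0.6494096 , -0.01440352],
       [-0.37956863,  0.46215942, -0.80145887],
       [ 0.52713181, -0.60388397, -0.59787642]]), 't': array([486.24746961, 289.5184466 , 468.91376298])}
```

View pics/scene0.png

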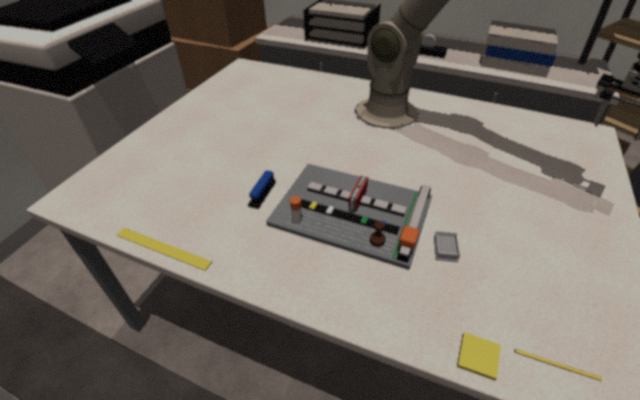

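View pics/side0.png

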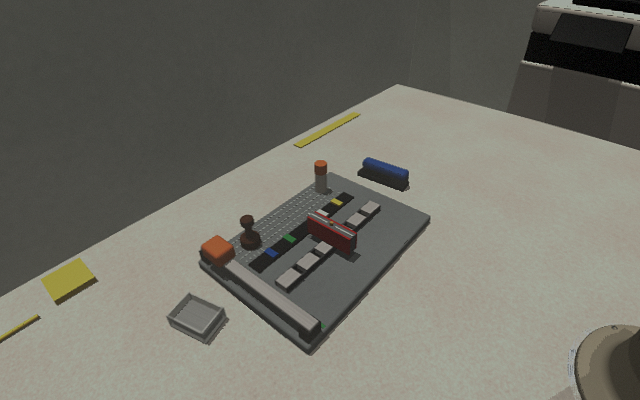

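Side view: tabs run blue (271,253), green (290,239), white (323,213), yellow (337,202), so green appears to be the nearer notch on the +y side. The stop is at about (332,230).

```bash
cat > h.py <<'E'
import cv2,numpy as np
from bench import camera_info,grab_frame,status
from scipy.spatial.transform import Rotation as Ro
def ray(c,uv,z):
    K=np.array([[c['fx'],0,c['cx']],[0,c['fy'],c['cy']],[0,0,1]])
    n=cv2.undistortPoints(np.array([[uv]],float),K,c['distortion'])[0,0]
    R=c['R'];C=-R.T@c['t'];d=R.T@np.r_[n,1]
    return C+d*(z-C[2])/d[2]
def blobs(p,lo,hi,mn=5):
    h=cv2.cvtColor(p,cv2.COLOR_RGB2HSV);m=cv2.inRange(h,lo,hi)
    n,_,s,ce=cv2.connectedComponentsWithStats(m)
    return [(ce[i].round(1),s[i].tolist()) for i in range(1,n) if s[i][4]>=mn]
E
python3 - <<'E'
from h import *
cols=dict(green=((50,120,40),(75,255,255)),blue=((105,150,60),(125,255,255)),yellow=((22,150,80),(32,255,255)),red=((0,120,50),(4,255,255)),red2=((172,100,50),(180,255,255)))
for n in("scene","side"):
    p=np.load(f"{n}0p.npy");c=camera_info(n)
    for k,(a,b) in cols.items():
        for ce,s in blobs(p,a,b): 
            if 150<s[1]<300: print(n,k,ce,s,ray(c,ce,28 if 'red' not in k else 60).round(1))
R=Ro.from_quat(status.get_obs()['eef_rot'][[1,2,3,0]]).as_matrix();print(R.round(3))
p=np.load("side0p.npy")[150:300,220:400];cv2.imwrite("pics/c1.png",cv2.resize(p[:,:,::-1],None,fx=4,fy=4,interpolation=2))
E
```

```text
scene green [363.6 220. ] [360, 217, 8, 7, 45] [625.6 114.   28. ]
scene green [396.3 249. ] [395, 247, 3, 5, 6] [689.8 221.3  28. ]
scene blue [261.1 184.4] [251, 172, 21, 26, 214] [ 602.6 -214.7   28. ]
scene yellow [312.6 205.5] [309, 203, 8, 6, 37] [626.7 -35.4  28. ]
scene yellow [165.4 248.9] [120, 230, 90, 39, 663] [ 914.4 -314.5   28. ]
scene red [360.7 192.3] [355, 179, 13, 29, 83] [557.7  80.5  60. ]
side green [289.2 237.8] [283, 234, 13, 9, 55] [622.  112.5  28. ]
side blue [270.8 251.9] [265, 248, 13, 9, 56] [621.8 162.4  28. ]
side yellow [335.9 201.3] [331, 199, 11, 6, 27] [624.3 -37.7  28. ]
side yellow [ 63.2 276.3] [41, 258, 53, 43, 574] [867.8 454.   28. ]
side yellow [ 70.9 283. ] [70, 281, 3, 5, 7] [839.9 450.1  28. ]
side yellow [ 65.6 284.2] [63, 283, 6, 4, 12] [844.6 458.   28. ]
side yellow [ 74.5 286. ] [74, 284, 2, 5, 6] [827.5 448.3  28. ]
side yellow [ 66.9 288.5] [63, 287, 9, 5, 17] [832.3 460.1  28. ]
side red [336.2 222.5] [315, 211, 42, 23, 73] [556.8  47.   60. ]
side red [328.7 228. ] [308, 216, 43, 24, 102] [557.9  68.4  60. ]
side red [324.3 232.8] [322, 230, 5, 6, 10] [555.7  84.   60. ]
side red [313.4 233.4] [312, 233, 4, 2, 5] [570.3  98.2  60. ]
side red [322.6 236.6] [317, 232, 14, 9, 27] [551.5  93.9  60. ]
side red [337.2 244.4] [330, 237, 16, 14, 53] [518.2  92.7  60. ]
side red [341.9 242.7] [340, 241, 5, 4, 7] [514.3  83.9  60. ]
side red [347.4 246. ] [346, 244, 4, 5, 8] [501.6  84.3  60. ]
side red [346.5 251.4] [345, 250, 4, 3, 8] [494.8  96.   60. ]
[[-0.95   0.313 -0.   ]
 [ 0.313  0.95  -0.001]
 [-0.    -0.001 -1.   ]]
```

View pics/c1.png

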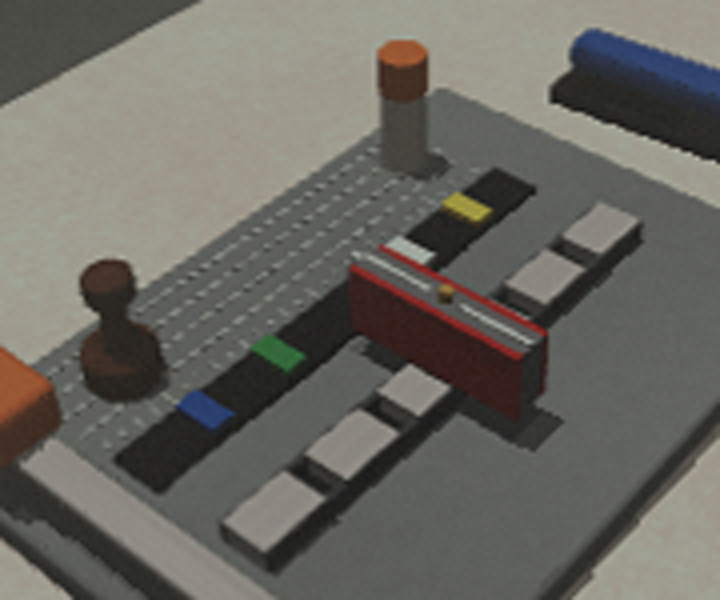

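Pin of the stop in the crop at (445,293), i.e. side (331.3,223.3). Green is the +50 notch, with no notch in between, and I push from the right (-y) side. Next I turn the tool to the rail, shut the fingers and travel high.

```bash
python3 - <<'E'
from h import *
c=camera_info("side")
print("pin",ray(c,(331.0,222.9),75).round(1))
E
python3 -m inch '[{"delta_rot":[0,0,-0.11],"slide":[0,0,0],"hand":0},{"delta_rot":[0,0,-0.11],"slide":[0,0,0],"hand":0},{"delta_rot":[0,0,-0.11],"slide":[0,0,0],"hand":0},{"delta_rot":[0,0,0],"slide":[-0.02,-0.04,0],"hand":0},{"delta_rot":[0,0,0],"slide":[-0.02,-0.04,0],"hand":0},{"delta_rot":[0,0,0],"slide":[-0.02,-0.04,0],"hand":0},{"delta_rot":[0,0,0],"slide":[-0.02,-0.04,0],"hand":0},{"delta_rot":[0,0,0],"slide":[-0.02,-0.04,0],"hand":0},{"delta_rot":[0,0,0],"slide":[-0.02,-0.04,0],"hand":0},{"delta_rot":[0,0,0],"slide":[-0.02,-0.04,0],"hand":0}]' 20
```

```text
pin [552.9  67.7  75. ]
time: 1.1
eef_pos: [370.8, 408.2, 192.9]
eef_rot: [-0.0, -0.006, 1.0, -0.0]
contact_force: [0.3, 0.8, -0.1]
opening: 0.19
gripper_force: 0.0
```

```bash
python3 -m inch '[{"delta_rot":[0,0,0],"slide":[-0.02,-0.043,0],"hand":0},{"delta_rot":[0,0,0],"slide":[-0.02,-0.043,0],"hand":0},{"delta_rot":[0,0,0],"slide":[-0.02,-0.043,0],"hand":0},{"delta_rot":[0,0,0],"slide":[-0.02,-0.043,0],"hand":0},{"delta_rot":[0,0,0],"slide":[-0.02,-0.043,0],"hand":0},{"delta_rot":[0,0,0],"slide":[-0.02,-0.043,0],"hand":0},{"delta_rot":[0,0,0],"slide":[-0.02,-0.043,0],"hand":0},{"delta_rot":[0,0,0],"slide":[-0.02,-0.043,0],"hand":0},{"delta_rot":[0,0,0],"slide":[-0.017,-0.044,0],"hand":0},{"delta_rot":[0,0,0],"slide":[0,0,0],"hand":0}]'
python3 - <<'E'
from h import *
c=camera_info("wrist");p,d=grab_frame("wrist");o=status.get_obs();print(o['eef_pos'],o['opening'])
np.save("w1p.npy",p);cv2.imwrite("pics/w1.png",p[:,:,::-1])
for k,a,b in(("g",(50,120,40),(75,255,255)),("b",(105,150,60),(125,255,255)),("y",(22,150,80),(32,255,255)),("brass",(14,90,60),(24,255,255))):
    for ce,s in blobs(p,a,b,10): print(k,ce,s,ray(c,ce,75 if k=="brass" else 29).round(1))
E
```

```text
time: 2.1
eef_pos: [553.4, 16.8, 192.8]
eef_rot: [0.0, -0.001, 1.0, -0.001]
contact_force: [-0.1, -0.2, 0.2]
opening: 0.004
gripper_force: 0.0
[552.29440139  20.3467053  192.66260463] 0.005242917655281955
g [492.8 184.4] [474, 79, 37, 218, 1020] [560.7 211.9  29. ]
g [403.1 233. ] [397, 223, 14, 21, 258] [620.5 112.6  29. ]
b [127.2 221.6] [103, 174, 49, 97, 2683] [ 608.1 -216.9   29. ]
b [444.7 233. ] [438, 223, 14, 21, 251] [620.6 162.5  29. ]
y [376.6 187.2] [374, 184, 6, 6, 20] [564.8  78.2  29. ]
y [276.3 233.8] [270, 224, 13, 21, 259] [622.1 -37.3  29. ]
brass [376.5 186.4] [373, 183, 8, 8, 50] [552.   70.2  75. ]
brass [521.  287.6] [502, 266, 39, 41, 1180] [667.5 239.3  75. ]
brass [315.6 330.1] [314, 298, 5, 63, 227] [722.    9.8  75. ]
brass [326.6 329.4] [325, 298, 5, 63, 239] [720.9  22.4  75. ]
brass [197.1 306. ] [195, 302, 6, 9, 11] [ 691.6 -123.7   75. ]
brass [276.5 389. ] [78, 375, 380, 25, 7622] [812.4 -39.2  75. ]
```

View pics/w1.png

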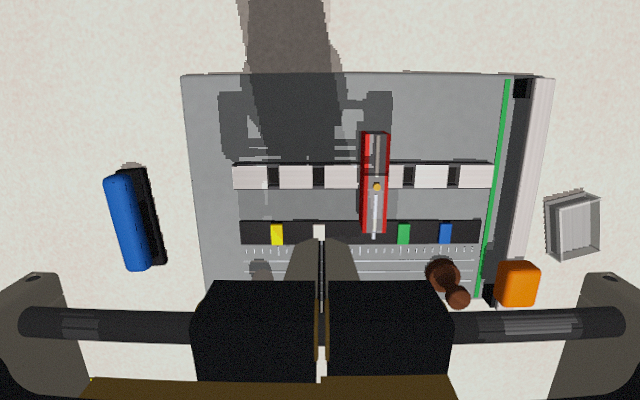

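Wrist view: stop pin at (376,186) → y≈70; green tab at (403,233) → y≈112.6, x≈620.5; so about 43 mm to push. The space right of the stop is clear. Lowering, then approaching.

```bash
python3 -m inch '[{"delta_rot":[0,0,0],"slide":[0,0,0.035],"hand":0},{"delta_rot":[0,0,0],"slide":[0,0,0.035],"hand":0},{"delta_rot":[0,0,0],"slide":[0,0,0.035],"hand":0},{"delta_rot":[0,0,0],"slide":[0,0,0.035],"hand":0},{"delta_rot":[0,0,0],"slide":[0,0.01,0],"hand":0},{"delta_rot":[0,0,0],"slide":[0,0.005,0],"hand":0},{"delta_rot":[0,0,0],"slide":[0,0.005,0],"hand":0},{"delta_rot":[0,0,0],"slide":[0,0,0],"hand":0}]'
python3 - <<'E'
from h import *
c=camera_info("wrist");p,d=grab_frame("wrist");o=status.get_obs();print(o['eef_pos'],o['contact_force'])
cv2.imwrite("pics/w2.png",p[:,:,::-1])
for k,a,b in(("g",(50,120,40),(75,255,255)),("brass",(14,90,60),(32,255,255))):
    for ce,s in blobs(p,a,b,10): print(k,ce,s,ray(c,ce,76 if k=="brass" else 30).round(1))
E
```

```text
time: 2.95
eef_pos: [552.5, 45.7, 54.8]
eef_rot: [0.001, -0.006, 1.0, 0.0]
contact_force: [-1.1, -0.1, -0.3]
opening: 0.007
gripper_force: 0.0
[552.36268234  44.99718126  54.67402995] [ 0.55070921 -0.72211816 -0.16775639]
g [552.9 183.9] [522, 70, 58, 240, 1665] [522.8 209.3  30. ]
g [511.3 361.9] [503, 342, 17, 41, 258] [680.9 211.1  30. ]
brass [364.  248.7] [358, 241, 13, 16, 169] [551.9  70.   76. ]
brass [206.7 289.3] [205, 286, 5, 8, 26] [580.6 -23.8  76. ]
brass [315.6 330.4] [314, 298, 5, 63, 229] [609.2  42.6  76. ]
brass [326.6 329.2] [325, 298, 5, 64, 240] [608.2  49.5  76. ]
brass [444.8 304.9] [443, 301, 5, 8, 13] [589.8 122.4  76. ]
brass [197.2 305.7] [195, 302, 6, 9, 14] [592.6 -31.   76. ]
brass [555.4 360.6] [553, 358, 5, 7, 11] [636.6 208.1  76. ]
brass [276.6 388.9] [78, 374, 380, 26, 7659] [659.1  16.2  76. ]
```

View pics/w2.png

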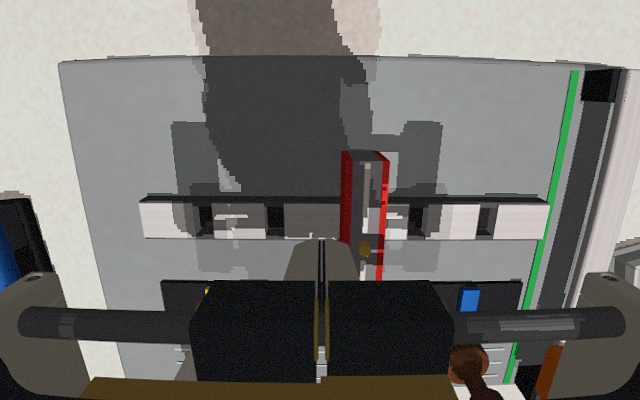

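The finger is beside the right plate, not yet touching; stop still at y≈70 (pin at (364,249)).

```bash
cat > look.py <<'E'
from h import *
c=camera_info("wrist");p,d=grab_frame("wrist");o=status.get_obs();print(o['time'],o['eef_pos'].round(1),o['contact_force'].round(1))
for ce,s in blobs(p,(14,90,60),(32,255,255),30):
    if s[4]<400 and s[2]>6: print("pin",ce,s,ray(c,ce,76).round(1))
cv2.imwrite("pics/last.png",p[:,:,::-1])
E
python3 -m inch '[{"delta_rot":[0,0,0],"slide":[0,0.004,0],"hand":0},{"delta_rot":[0,0,0],"slide":[0,0.004,0],"hand":0},{"delta_rot":[0,0,0],"slide":[0,0.004,0],"hand":0},{"delta_rot":[0,0,0],"slide":[0,0.004,0],"hand":0},{"delta_rot":[0,0,0],"slide":[0,0.004,0],"hand":0},{"delta_rot":[0,0,0],"slide":[0,0,0],"hand":0}]'
python3 look.py
```

```text
time: 3.6
eef_pos: [551.2, 64.8, 53.0]
eef_rot: [-0.0, -0.006, 1.0, 0.0]
contact_force: [0.4, 0.6, -0.5]
opening: 0.007
gripper_force: 0.0
3.65 [551.3  64.4  53. ] [-0.1 -0.1 -0.1]
pin [545.  385.3] [535, 370, 20, 30, 298] [655.6 223.4  76. ]
```

```bash
python3 - <<'E'
from h import *
p=cv2.imread("pics/last.png");cv2.imwrite("pics/c3.png",cv2.resize(p[130:330,240:500],None,fx=3,fy=3))
for n in("side","wrist"):
    q,d=grab_frame(n);c=camera_info(n)
    for lo,hi in(((14,110,60),(30,255,255)),):
        for ce,s in blobs(q,lo,hi,3):
            if 290<ce[0]<420 and 200<ce[1]<300: print(n,ce,s,ray(c,ce,76).round(1))
    if n=="side": cv2.imwrite("pics/s2.png",q[:,:,::-1])
E
```

```text
(no output)
```

View pics/c3.png

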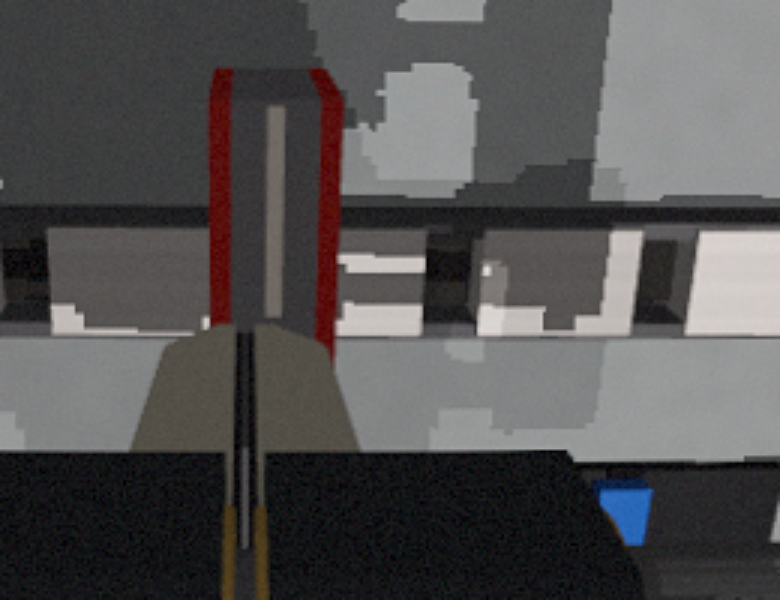

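```bash
python3 - <<'E'
from h import *
c=camera_info("wrist");o=status.get_obs();X=o['eef_pos'];v=c['R']@X+c['t'];print(v,c['fx']*v[0]/v[2]+c['cx'],c['fy']*v[1]/v[2]+c['cy'], -c['R'].T@c['t'])
p=cv2.imread("pics/s2.png");cv2.imwrite("pics/s2c.png",cv2.resize(p[110:310,230:430],None,fx=3,fy=3))
E
```

```text
[  0.37356681  21.85918301 207.3165148 ] 321.7936637297272 234.64819519328708 [470.00236727  63.04643528 244.97481706]
```

View pics/s2c.png

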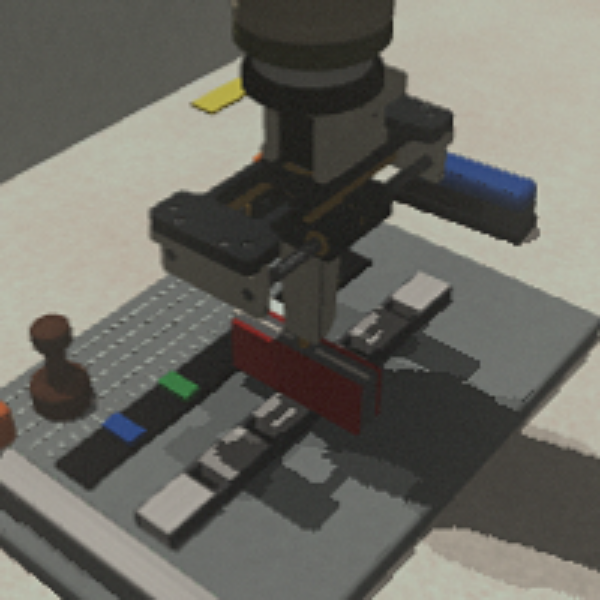

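The fingertip seems to overlap the stop without any force, so I'll check the depth around the tip.

```bash
python3 - <<'E'
from h import *
p,d=grab_frame("wrist");c=camera_info("wrist");R=c['R'];C=-R.T@c['t']
K=np.array([[c['fx'],0,c['cx']],[0,c['fy'],c['cy']],[0,0,1]])
def P(u,v):
    n=cv2.undistortPoints(np.array([[[u,v]]],float),K,c['distortion'])[0,0]
    return (R.T@(np.r_[n,1]*d[v,u])+C).round(0).astype(int).tolist()
for v in(200,230,236,242,250,260,275):
    print(v,[(u,P(u,v)) for u in(305,312,317,326,332,340,346,351)])
o=status.get_obs();print(o['eef_pos'],o['contact_force'],o['joint_positions'].round(3))
E
```

```text
200 [(305, [537, 52, 24]), (312, [522, 58, 74]), (317, [522, 61, 74]), (326, [522, 66, 75]), (332, [521, 69, 76]), (340, [522, 73, 74]), (346, [522, 77, 74]), (351, [522, 80, 74])]
230 [(305, [556, 52, 35]), (312, [539, 58, 74]), (317, [540, 61, 73]), (326, [540, 66, 72]), (332, [539, 69, 75]), (340, [539, 74, 75]), (346, [539, 77, 75]), (351, [539, 80, 74])]
236 [(305, [560, 52, 34]), (312, [543, 58, 74]), (317, [543, 61, 74]), (326, [543, 66, 74]), (332, [543, 70, 74]), (340, [543, 74, 75]), (346, [543, 77, 74]), (351, [543, 80, 75])]
242 [(305, [543, 55, 83]), (312, [543, 58, 84]), (317, [542, 61, 84]), (326, [542, 66, 85]), (332, [543, 69, 83]), (340, [542, 74, 84]), (346, [547, 78, 74]), (351, [547, 80, 75])]
250 [(305, [543, 55, 93]), (312, [543, 59, 94]), (317, [542, 61, 94]), (326, [542, 66, 94]), (332, [542, 69, 95]), (340, [542, 73, 94]), (346, [543, 76, 93]), (351, [552, 81, 74])]
260 [(305, [543, 56, 105]), (312, [542, 59, 105]), (317, [542, 61, 106]), (326, [542, 66, 106]), (332, [542, 69, 106]), (340, [541, 72, 107]), (346, [543, 75, 104]), (351, [542, 78, 105])]
275 [(305, [543, 56, 119]), (312, [543, 59, 119]), (317, [542, 62, 119]), (326, [542, 66, 119]), (332, [543, 68, 118]), (340, [542, 72, 119]), (346, [542, 74, 119]), (351, [542, 77, 119])]
[551.23910558  63.8437456   52.98012886] [-0.16332143 -1.18639564 -0.22337276] [-0.202  0.598 -0.023  2.104  0.031  0.44   1.333]
```

The depth shows the finger's front face ending at z≈80 while the state reports TCP z=53. So the real tips are about 26 mm above the reported TCP and the finger is hovering just over the stop, which hasn't moved. I'll back off, confirm where the tips end, then go lower.

```bash
cat > tip.py <<'E'
from h import *
o=status.get_obs();p,d=grab_frame("wrist");c=camera_info("wrist");R=c['R'];C=-R.T@c['t']
K=np.array([[c['fx'],0,c['cx']],[0,c['fy'],c['cy']],[0,0,1]])
v,u=np.mgrid[0:400,0:640]
n=cv2.undistortPoints(np.stack([u,v],-1).reshape(-1,1,2).astype(float),K,c['distortion']).reshape(400,640,2)
X=(np.dstack([n,np.ones((400,640))])*d[...,None])@R+C
print(o['time'],o['eef_pos'].round(1),o['contact_force'].round(1))
for r in range(228,262,4):
    m=np.abs(X[r,280:370,0]-(o['eef_pos'][0]-8.5))<4; m&=(X[r,280:370,2]>40)
    q=X[r,280:370][m]
    print(r,len(q),q.min(0).round(),q.max(0).round()) if len(q) else print(r,0)
m=np.abs(X[...,2]-74.5)<2; m&=(d>0)&(X[...,0]<600)&(X[...,0]>490)&(X[...,1]>30)&(X[...,1]<140)&(v<225)
if m.any(): print("stop top y",np.percentile(X[m][:,1],[2,50,98]).round(1))
cv2.imwrite("pics/last.png",p[:,:,::-1])
E
python3 -m inch '[{"delta_rot":[0,0,0],"slide":[0,-0.015,0],"hand":0},{"delta_rot":[0,0,0],"slide":[0,-0.015,0],"hand":0},{"delta_rot":[0,0,0],"slide":[0,0,0],"hand":0},{"delta_rot":[0,0,0],"slide":[0,0,0],"hand":0}]'
python3 tip.py
```

```text
time: 4.2
eef_pos: [551.6, 32.9, 53.1]
eef_rot: [0.0, -0.005, 1.0, -0.0]
contact_force: [-0.5, 0.1, 0.1]
opening: 0.005
gripper_force: 0.0
4.2 [551.6  32.9  53.1] [-0.5  0.1  0.1]
228 4 [541.  59.  56.] [546.  59.  68.]
232 7 [541.  59.  61.] [546.  60.  75.]
236 6 [543.  59.  65.] [547.  60.  74.]
240 28 [542.  25.  74.] [546.  61.  83.]
244 50 [542.  20.  82.] [545.  46.  88.]
248 56 [542.  19.  87.] [545.  48.  93.]
252 58 [542.  19.  93.] [544.  48.  97.]
256 62 [542.  18.  97.] [545.  48. 102.]
260 62 [542.  18. 101.] [545.  48. 106.]
stop top y [58.7 69.9 81.6]
```

```bash
python3 -m inch '[{"delta_rot":[0,0,0],"slide":[0,0,0.008],"hand":0},{"delta_rot":[0,0,0],"slide":[0,0,0.008],"hand":0},{"delta_rot":[0,0,0],"slide":[0,0,0.008],"hand":0},{"delta_rot":[0,0,0],"slide":[0,0,0.004],"hand":0},{"delta_rot":[0,0,0],"slide":[0,0,0],"hand":0}]'
python3 tip.py
python3 -m inch '[{"delta_rot":[0,0,0],"slide":[0,0.004,0],"hand":0},{"delta_rot":[0,0,0],"slide":[0,0.004,0],"hand":0},{"delta_rot":[0,0,0],"slide":[0,0.004,0],"hand":0},{"delta_rot":[0,0,0],"slide":[0,0.004,0],"hand":0}]'
python3 tip.py
```

```text
time: 4.75
eef_pos: [551.0, 34.2, 24.0]
eef_rot: [-0.001, -0.006, 1.0, -0.0]
contact_force: [-0.8, -0.0, -0.6]
opening: 0.002
gripper_force: 0.0
4.75 [551.   34.2  24. ] [-0.8 -0.  -0.6]
228 1 [540.  58.  42.] [540.  58.  42.]
232 3 [539.  58.  42.] [542.  58.  50.]
236 4 [539.  58.  43.] [544.  58.  55.]
240 29 [540.  26.  44.] [546.  58.  59.]
244 55 [540.  21.  49.] [547.  58.  64.]
248 60 [541.  20.  56.] [545.  58.  66.]
252 61 [542.  20.  61.] [545.  58.  69.]
256 63 [542.  19.  64.] [546.  58.  74.]
260 65 [542.  19.  68.] [546.  58.  78.]
stop top y [57.8 69.2 81.1]
time: 5.2
eef_pos: [551.6, 49.8, 25.3]
eef_rot: [0.0, -0.005, 1.0, -0.0]
contact_force: [0.3, -3.8, 0.4]
opening: 0.004
gripper_force: 1.8
5.2 [551.6  49.8  25.3] [ 0.3 -3.8  0.4]
228 1 [541.  66.  41.] [541.  66.  41.]
232 2 [539.  66.  43.] [542.  66.  50.]
236 3 [540.  66.  42.] [545.  66.  55.]
240 27 [541.  43.  44.] [547.  66.  56.]
244 53 [541.  38.  51.] [546.  66.  63.]
248 58 [540.  36.  57.] [546.  66.  68.]
252 77 [539.  36.  63.] [545.  74.  75.]
256 79 [542.  36.  70.] [544.  74.  75.]
260 80 [542.  36.  73.] [545.  74.  79.]
stop top y [65.9 77.3 88.8]
```

The push works: force −3.8 N, and the stop has moved from 69.5 to 77.3, with its middle 27.5 mm ahead of the TCP. About 35 mm remain. I'll push 28 mm, then creep.

```bash
python3 -m inch '[{"delta_rot":[0,0,0],"slide":[0,0.003,0],"hand":0},{"delta_rot":[0,0,0],"slide":[0,0.003,0],"hand":0},{"delta_rot":[0,0,0],"slide":[0,0.003,0],"hand":0},{"delta_rot":[0,0,0],"slide":[0,0.003,0],"hand":0},{"delta_rot":[0,0,0],"slide":[0,0.003,0],"hand":0},{"delta_rot":[0,0,0],"slide":[0,0.003,0],"hand":0},{"delta_rot":[0,0,0],"slide":[0,0.003,0],"hand":0},{"delta_rot":[0,0,0],"slide":[0,0.003,0],"hand":0},{"delta_rot":[0,0,0],"slide":[0,0.002,0],"hand":0},{"delta_rot":[0,0,0],"slide":[0,0.002,0],"hand":0}]'
python3 tip.py|grep -v '^2'
```

```text
time: 6.25
eef_pos: [551.2, 78.4, 25.0]
eef_rot: [0.0, -0.006, 1.0, 0.0]
contact_force: [0.4, -3.3, 2.1]
opening: 0.002
gripper_force: 1.2
6.25 [551.2  78.4  25. ] [ 0.4 -3.3  2.1]
stop top y [ 94.1 105.4 117.1]
```

```bash
python3 -m inch '[{"delta_rot":[0,0,0],"slide":[0,0.001,0],"hand":0},{"delta_rot":[0,0,0],"slide":[0,0.001,0],"hand":0},{"delta_rot":[0,0,0],"slide":[0,0.001,0],"hand":0}]'
python3 tip.py|grep -v '^2'
python3 -m inch '[{"delta_rot":[0,0,0],"slide":[0,0.001,0],"hand":0}]'
python3 tip.py|grep -v '^2'
```

```text
time: 6.6
eef_pos: [550.7, 81.1, 24.8]
eef_rot: [-0.0, -0.006, 1.0, -0.0]
contact_force: [-0.4, -1.0, -0.2]
opening: 0.008
gripper_force: 0.6
6.6 [550.7  81.1  24.8] [-0.4 -1.  -0.2]
stop top y [ 96.6 107.8 119.5]
time: 6.75
eef_pos: [550.8, 82.2, 24.9]
eef_rot: [-0.0, -0.006, 1.0, -0.0]
contact_force: [-0.1, -1.0, -0.4]
opening: 0.009
gripper_force: 0.3
6.75 [550.8  82.2  24.9] [-0.1 -1.  -0.4]
stop top y [ 97.7 109.  120.6]
```

```bash
for i in 1 2; do :; done; python3 -m inch '[{"delta_rot":[0,0,0],"slide":[0,0.001,0],"hand":0}]'
python3 tip.py|grep -v '^2'
python3 -m inch '[{"delta_rot":[0,0,0],"slide":[0,0.001,0],"hand":0}]'
python3 tip.py|grep -v '^2'
```

```text
time: 6.9
eef_pos: [551.1, 83.3, 25.0]
eef_rot: [0.0, -0.006, 1.0, 0.0]
contact_force: [-0.4, 0.4, -0.8]
opening: 0.003
gripper_force: 0.0
6.9 [551.1  83.3  25. ] [-0.4  0.4 -0.8]
stop top y [ 99.2 110.4 122. ]
time: 7.05
eef_pos: [551.1, 84.2, 25.1]
eef_rot: [0.0, -0.006, 1.0, 0.0]
contact_force: [0.2, -0.0, 0.8]
opening: 0.007
gripper_force: 0.0
7.05 [551.1  84.2  25.1] [ 0.2 -0.   0.8]
stop top y [100.8 112.1 123.8]
```

The force fell to nothing and the stop ran ahead of the finger to 112.1, so it has dropped in. I'll back off, rise and check from above.

```bash
python3 -m inch '[{"delta_rot":[0,0,0],"slide":[0,-0.01,0],"hand":0},{"delta_rot":[0,0,0],"slide":[0,-0.02,0],"hand":0},{"delta_rot":[0,0,0],"slide":[0,-0.02,0],"hand":0},{"delta_rot":[0,0,0],"slide":[0,0,-0.03],"hand":0},{"delta_rot":[0,0,0],"slide":[0,0,-0.04],"hand":0},{"delta_rot":[0,0,0],"slide":[0,0,-0.04],"hand":0},{"delta_rot":[0,0,0],"slide":[0,0,-0.04],"hand":0},{"delta_rot":[0,0,0],"slide":[0,0,0],"hand":0},{"delta_rot":[0,0,0],"slide":[0,0,0],"hand":0}]'
python3 tip.py|grep -v '^2'
python3 - <<'E'
from h import *
c=camera_info("wrist");p,d=grab_frame("wrist")
for k,a,b in(("g",(50,120,40),(75,255,255)),("b",(105,150,60),(125,255,255)),("y",(22,150,80),(32,255,255)),("brass",(14,90,60),(24,255,255))):
    for ce,s in blobs(p,a,b,10):
        if s[4]<500: print(k,ce,s,ray(c,ce,75 if k=="brass" else 30).round(1))
cv2.imwrite("pics/end.png",cv2.resize(p[130:290,300:500,::-1],None,fx=3.5,fy=3.5))
E
```

```text
time: 8.0
eef_pos: [551.9, 33.3, 175.8]
eef_rot: [0.001, -0.005, 1.0, 0.0]
contact_force: [-0.2, 0.6, -0.2]
opening: 0.009
gripper_force: 0.0
8.0 [551.9  33.3 175.8] [-0.2  0.6 -0.2]
stop top y [100.1 111.5 123.5]
g [390.1 246.1] [385, 235, 13, 18, 155] [625.7 111.6  30. ]
b [434.8 241.9] [428, 232, 15, 21, 273] [620.2 162.3  30. ]
y [258.8 241.5] [252, 231, 14, 22, 282] [621.8 -37.   30. ]
brass [406.5 193.4] [403, 190, 8, 8, 51] [551.  112.4  75. ]
brass [258.  231.1] [252, 231, 13, 2, 13] [590.6 -28.   75. ]
brass [265. 240.] [265, 233, 1, 15, 15] [599.8 -21.5  75. ]
brass [315.7 330.4] [314, 299, 5, 62, 224] [705.5  28.5  75. ]
brass [326.6 329.3] [325, 298, 5, 63, 236] [703.9  40.3  75. ]
brass [197.1 306. ] [195, 302, 6, 9, 11] [677.3 -97.4  75. ]
brass [444.9 305.1] [443, 302, 5, 8, 10] [672.9 164.8  75. ]
```

View pics/end.png

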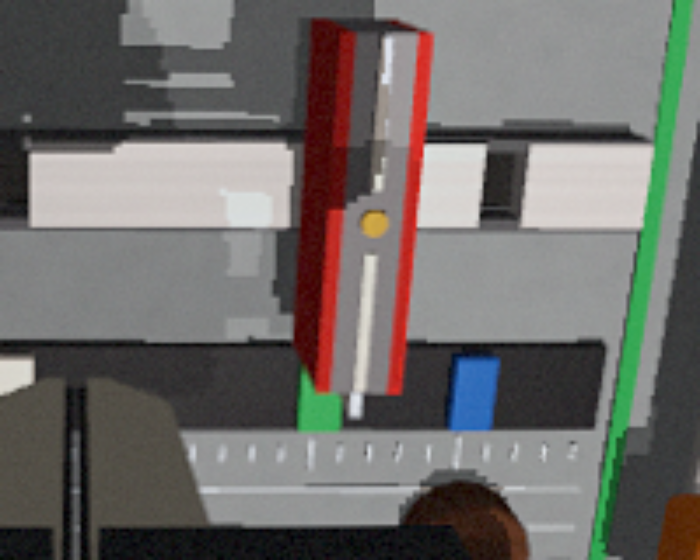

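The pin is at (406.5,193.4) → y=112.4. The green tab's middle, interpolated from blue and yellow, is 112.5, or ≈113.0 at the rail. A last depth check of the pin height will show whether the plunger is down.

```bash
python3 - <<'E'
from h import *
zs=[]
for i in range(6):
    c=camera_info("wrist");p,d=grab_frame("wrist");R=c['R'];C=-R.T@c['t']
    K=np.array([[c['fx'],0,c['cx']],[0,c['fy'],c['cy']],[0,0,1]])
    ce=[b[0] for b in blobs(p,(14,90,60),(24,255,255),30) if abs(b[0][0]-406)<5 and abs(b[0][1]-193)<6][0]
    def z(du,dv,r):
        u,v=int(round(ce[0]+du)),int(round(ce[1]+dv)); n=cv2.undistortPoints(np.array([[[u,v]]],float),K,c['distortion'])[0,0]
        return (R.T@(np.r_[n,1]*np.median(d[v-r:v+r+1,u-r:u+r+1]))+C)[2]
    zs.append([z(0,0,1),z(7,1,0),z(-7,1,0)])
print(np.array(zs).mean(0),ray(c,ce,75))
s=np.load("side0.npy");p=np.load("side0p.npy")
print("side0 pin/top depth",s[219:228,327:336].round(0))
E
```

```text
[76.7611923  73.99455824 74.07108213] [551.06562575 112.50210268  75.        ]
side0 pin/top depth [[685. 685. 685. 685. 771. 770. 766. 765. 766.]
 [682. 682. 682. 682. 681. 684. 765. 765. 765.]
 [681. 680. 681. 672. 672. 671. 681. 680. 761.]
 [676. 676. 669. 670. 668. 670. 676. 678. 675.]
 [675. 676. 670. 667. 666. 666. 676. 675. 677.]
 [673. 675. 671. 668. 668. 670. 672. 673. 673.]
 [671. 673. 673. 667. 668. 670. 670. 671. 672.]
 [669. 669. 670. 669. 666. 671. 668. 669. 667.]
 [667. 666. 666. 665. 667. 668. 667. 666. 664.]]
```

The pin now stands about 2.7 mm above the stop's top. At the start it stood about 5 mm above, so the plunger has dropped. The robot is clear of everything, so I'm handing in.

```bash
python3 -c "
from bench import env
print(env.job_done())"
```

```text
the job is handed in; nothing more can be done
None
```

I pushed the stop into the green notch with a shut fingertip: its pin is within about 0.6 mm of the tab's middle, the plunger has dropped, and the arm was clear of everything when I handed in (no verdict was returned).

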